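# Pack the sealed samples into the transport tray

## Robot

A 6-joint arm with a two-finger parallel gripper is mounted at the origin on the work surface. World frame = base frame: x ahead of the robot, y to its left, z up, the work surface at z = 0. Lengths are in m, angles in rad, forces in N, time in s.
With the tool pointing down it reaches from about 0.275 to 0.825 m from the base axis. Payload 4.9 kg.
Tool frame: the origin (TCP) lies at the very end of the fingers, on their centre line; the grasp point (between the pads) lies 19 mm behind it (robot.pinch_z is the distance from the TCP to the grasp point, in m); z points along the fingers, y is the line along which they close (so a half turn about z gives the same grasp; the last joint's range is limited). The gripper opens to 85 mm and grips with 20 to 120 N. Pads are 22 mm wide; open, the fingers measure 114 mm over their backs; the gripper's body (76 mm by 85 mm) begins 54 mm behind the grasp point. The pads swing forward as they close: fully open they stand 13 mm farther back than shut.
Start: joints at [0.99, 0.326, -0.193, 1.052, 0, 1.437], TCP at [0.238, 0.496, 0.231] pointing down, gripper open.
Joint ranges: [-2.65, 2.65], [-0.97, 1.79], [-1.3, 1.35], [-1.93, 2.1], [-1.47, 1.37], [-3.14, 3.14]. Speed limits (rad/s): [2.57, 2.57, 3.14, 3.14, 3.14, 3.14].

## Interface

Orientations are given as a rotation vector (axis times angle).
In Python, from workcell import robot, camera gives the robot as it stands. The module is installed in compiled form; this text tells all that it offers.
- The arm moves only by the tool apply_moves, never from a script. Its argument "steps" is a list of rows, each a list of 3 entries, a list of its own where there are three numbers: the shift along the tool's x, y, z in m, then the turn, a rotation vector about the tool's x, y, z in rad, then the opening, from 0 (shut) to 1 (fully open). In form: [[[dx, dy, dz], [wx, wy, wz], fingers], ...]. A call has 1 to 5 rows; each row is the pose to reach, as a shift and turn from the pose commanded when the call began, along the tool's axes at that moment; what a row does not reach only later rows make up. A row lasts 1/12 s, in which the tool goes at most 41.7 mm and 7.16 degrees, less where a joint would pass 70% of its speed; a pose out of reach is approached as far as the arm can. A call with a gripper value outside its range is refused whole. The fingers move at their own pace and stop on an object; "squeeze" is the grip in N (left out, the last holds). Time passes only in rows, so rows that repeat a pose let the fingers close. It gives the time, the measured TCP pose, the force, the opening and the grip force at its end, in the units of the state.
- robot.observe(): the state, without advancing time (a new reading comes with each control period).
- camera(name): name is "scene" or "top" or "wrist"; returns a dict with "pixels" (400x640x3 uint8, red, green, blue), "range_z" (400x640 float32, m along the optical axis (not along the pixel's ray), 0 where there is no reading), "fx", "fy", "cx", "cy" (pixels), "R" (3x3) and "t" (3): a world point X has camera coordinates R X + t; the wrist camera has in their place "T_tool_cam" (4x4, takes a point from camera to tool coordinates, whose origin is the TCP and whose axes are the flange's). Camera axes: x right, y down, z forward; pixel columns grow to the right and rows downward; lengths in m; the calibration is good to about 2 mm. A picture is of the moment at which its call begins: read the wrist's pose just before it.
- robot.sign_off(): hands the job in; it is judged then, once.
The state is a dict: "time_s": time; "joints": joint angles; "qvel": joint speeds; "joint_torque": joint torques, N m; "position": TCP position; "eef_rot": TCP orientation; "wrist_force": force on the tool from outside, world axes, zero at the start; "torque": the same for the moment, N m; "opening": opening from 0.0 (shut) to 1.0 (fully open); "gripper_force": force on a finger pad.
Only numpy, scipy, OpenCV 4.12 (cv2) and the standard library are available. Lean on these libraries where they do the work, as an engineer would, in place of code of your own. Each camera call takes 0.05 s, during which the arm holds its last target. There are 200 camera calls.

## Task

Pack the four sealed (white-capped) sample containers into the white tray, each standing upright on the floor of the pocket that has its own shape and size: jar in the large round one, vial in the small round one, square bottle in the square one, oblong bottle in the oblong one. Set each down gently, do not drop it in, and leave the opened, capless jar and bottle standing where they are.

Things in the scene. Friction and masses are not known exactly. Their poses are not given: they have to be found in the camera images.
- jar_sealed: Sealed wide-mouth jar: round amber body, 50 mm diameter, 56 mm high, closed with a broad white screw cap of 49 mm diameter; 75 mm high in all, about 150 g. Origin: centre of the underside, z up. Stands anywhere on the bench left or right of the tray, at any yaw.
- vial_sealed: Sealed slim round vial: amber body, 26 mm diameter, 56 mm high, closed with a white screw cap of 25 mm diameter; 75 mm high in all, about 45 g. Origin: centre of the underside, z up. Stands anywhere on the bench left or right of the tray, at any yaw.
- square_sealed: Sealed square bottle: amber body 40 x 40 mm, 54 mm high, closed with a round white screw cap of 31 mm diameter; 75 mm high in all, about 120 g. Origin: centre of the underside, z up. x and y are square to its flat sides. Stands anywhere on the bench left or right of the tray, at any yaw.
- oblong_sealed: Sealed oblong flat-sided bottle: amber body 54 mm (along its x) x 28 mm (along its y), 54 mm high, closed with a round white screw cap of 24 mm diameter; 75 mm high in all, about 110 g. Origin: centre of the underside, z up. Stands anywhere on the bench left or right of the tray, at any yaw.
- jar_open: Opened jar, without cap: same amber body as the sealed jar, 50 mm diameter, but with a bare open mouth 44 mm wide; 71 mm high, empty. Does not belong in the tray. Origin: centre of the underside, z up. Stands anywhere on the bench left or right of the tray, at any yaw.
- square_open: Opened square bottle, without cap: same 40 x 40 mm amber body as the sealed one, but with a bare open neck 27 mm wide; 71 mm high, empty. Does not belong in the tray. Origin: centre of the underside, z up. Stands anywhere on the bench left or right of the tray, at any yaw.
- insert_large_round: Large round pocket, 66 mm diameter. A fixed grey block 88 mm square, 20 mm high, underside 6 mm above the bench; pocket in its middle, 15 mm deep (floor 5 mm above the origin). Four such blocks, in any order, 90 mm apart, fill a white tray two by two (192 mm square, rim flush with the blocks), ahead of the robot, yaw up to 17 degrees. Origin: centre of underside, z up, x, y along its sides.
- insert_small_round: Small round pocket, 42 mm diameter. A fixed grey block 88 mm square, 20 mm high, underside 6 mm above the bench; pocket in its middle, 15 mm deep (floor 5 mm above the origin). Four such blocks, in any order, 90 mm apart, fill a white tray two by two (192 mm square, rim flush with the blocks), ahead of the robot, yaw up to 17 degrees. Origin: centre of underside, z up, x, y along its sides.
- insert_square: Square pocket, 56 x 56 mm. A fixed grey block 88 mm square, 20 mm high, underside 6 mm above the bench; pocket in its middle, 15 mm deep (floor 5 mm above the origin). Four such blocks, in any order, 90 mm apart, fill a white tray two by two (192 mm square, rim flush with the blocks), ahead of the robot, yaw up to 17 degrees. Origin: centre of underside, z up, x, y along its sides.
- insert_oblong: Oblong pocket, 70 mm (along x) by 44 mm (along y). A fixed grey block 88 mm square, 20 mm high, underside 6 mm above the bench; pocket in its middle, 15 mm deep (floor 5 mm above the origin). Four such blocks, in any order, 90 mm apart, fill a white tray two by two (192 mm square, rim flush with the blocks), ahead of the robot, yaw up to 17 degrees. Origin: centre of underside, z up, x, y along its sides.
There are look-alikes about, which are no part of the job. What is shaped like the square_sealed but blue or green is not meant.

How it is judged:
At the end, for the whole second after the job is handed in: Each sealed container stands upright (within 0.1 rad) and at rest on the floor of its own pocket (underside within about 3.5 mm of the pocket floor, centre within 14 mm of the insert's centre); the opened jar and opened bottle stand upright within 25 mm of where they began (horizontal distance between jar_sealed and insert_large_round below 0.014 m and z of jar_sealed in the frame of insert_large_round between 0.002 and 0.009 m and angle between each of jar_sealed, vial_sealed, square_sealed, oblong_sealed, jar_open, square_open's own z axis and vertical below 0.1 rad and linear speed of each of jar_sealed, vial_sealed, square_sealed, oblong_sealed, jar_open, square_open below 0.02 m/s and angular speed of each of jar_sealed, vial_sealed, square_sealed, oblong_sealed below 0.2 rad/s and horizontal distance between vial_sealed and insert_small_round below 0.014 m and z of vial_sealed in the frame of insert_small_round between 0.002 and 0.009 m and horizontal distance between square_sealed and insert_square below 0.014 m and z of square_sealed in the frame of insert_square between 0.002 and 0.009 m and horizontal distance between oblong_sealed and insert_oblong below 0.014 m and z of oblong_sealed in the frame of insert_oblong between 0.002 and 0.009 m and distance of each of jar_open, square_open from where it was at the start of the episode below 0.025 m); the robot touches nothing.
It fails at once if a sealed container was dropped into its pocket instead of being set down ((horizontal distance between jar_sealed and insert_large_round below 0.03 m and z of jar_sealed in the frame of insert_large_round below 0.03 m and linear speed of jar_sealed above 0.6 m/s) or (horizontal distance between vial_sealed and insert_small_round below 0.03 m and z of vial_sealed in the frame of insert_small_round below 0.03 m and linear speed of vial_sealed above 0.6 m/s) or (horizontal distance between square_sealed and insert_square below 0.03 m and z of square_sealed in the frame of insert_square below 0.03 m and linear speed of square_sealed above 0.6 m/s) or (horizontal distance between oblong_sealed and insert_oblong below 0.03 m and z of oblong_sealed in the frame of insert_oblong below 0.03 m and linear speed of oblong_sealed above 0.6 m/s)).
It fails at once if jar_open was moved or knocked over (distance of jar_open from where it was at the start of the episode above 0.025 m or angle between jar_open's own z axis and vertical above 0.35 rad).
It fails at once if square_open was moved or knocked over (distance of square_open from where it was at the start of the episode above 0.025 m or angle between square_open's own z axis and vertical above 0.35 rad).
It also fails if it takes over 102 s, if anything falls off the work surface, if the arm or the gripper's body presses on something with over 40 N, if the wrist force passes 120 N, or if a joint passes its speed limit or range.

## Working session

There is one attempt and no reset: what is moved stays moved. The work goes in short steps, Python scripts to look and compute and a tool call to move; the robot and the scene stay as the last step left them, time stands still between calls to the robot, and variables do not carry over. Pictures are saved under pics/ and viewed, at most 15 in all, crops included, and the job is handed in when it is done.

Besides the shell and the picture viewer there is one more tool, called after ">>>" as name(argument=value, ...) on one line, values as JSON. apply_moves: Moves the arm, as the interface text tells. Its arguments: {"type":"object","properties":{"steps":{"type":"array"},"squeeze":{"type":"number"}},"required":["steps"]}

```bash
mkdir -p pics; python3 - <<'E'
from workcell import robot,camera
import cv2,numpy as np
s=robot.observe(); print(s)
for n in("top","scene"):
    c=camera(n); np.savez(n+".npz",**c); cv2.imwrite(f"pics/{n}0.png",c["pixels"][:,:,::-1]); print(n,c["fx"],c["cx"],c["cy"],c["R"],c["t"])
E
```

```text
{'time_s': 0.0, 'joints': array([ 9.89816229e-01,  3.26953789e-01, -1.93549836e-01,  1.05198628e+00,
       -3.13204920e-05,  1.43657720e+00]), 'qvel': array([ 0.00080532,  0.00036157, -0.00077491, -0.00088096,  0.00016093,
        0.00161808]), 'joint_torque': array([-1.40240896e-03, -4.43402553e+01,  2.62440079e+01,  1.55420846e-02,
       -1.05011352e-04,  8.36016653e-06]), 'position': array([0.23732391, 0.49554293, 0.23050935]), 'eef_rot': array([-6.95823696e-01, -3.06298670e+00,  2.50874151e-03]), 'wrist_force': array([ 0.17900365,  0.21482326, -0.55359865]), 'torque': array([-0.00877785,  0.03128404,  0.04516255]), 'gripper_force': 0.0, 'opening': 1.0028217716401788}
top 481.5005688030542 326.19556277283044 203.35125977601277 [[ 0.00595097 -0.99993744 -0.00947093]
 [-0.99403243 -0.00488367 -0.10897554]
 [ 0.10892247  0.01006293 -0.99399931]] [-0.03095456  0.505822    1.19536241]
scene 411.0279895653649 320.7338206162869 203.95688309924944 [[-0.10186722  0.99473199 -0.01146048]
 [ 0.72496424  0.06634246 -0.68558408]
 [-0.6812121  -0.07814699 -0.72790324]] [ 0.06214268 -0.31167532  1.39697306]
```

View pics/top0.png

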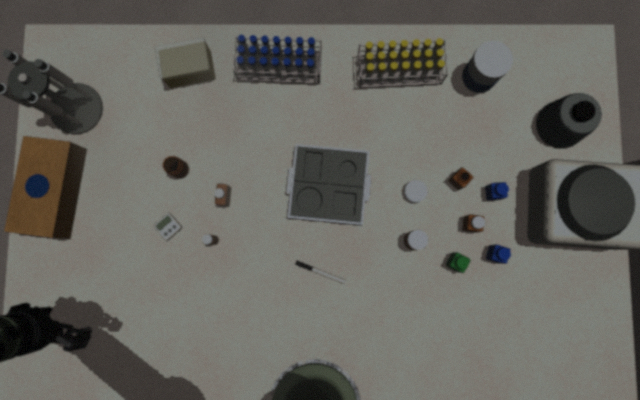

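View pics/scene0.png

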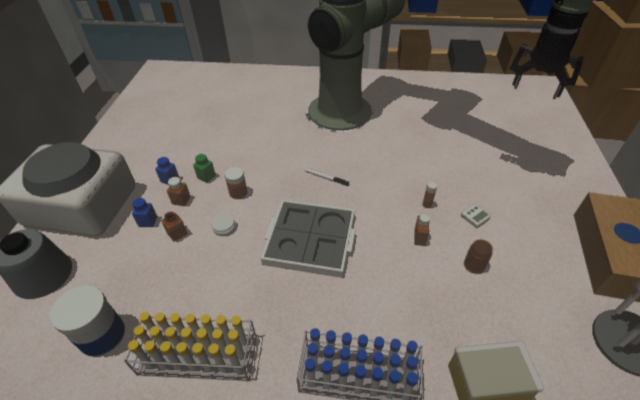

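The overhead view shows the tray at about (328,185). On the left are the capless jar (175,166), oblong (222,194) and vial (208,240). On the right are the sealed jar (416,240), sealed square (475,223), open square (460,178), a flat white lid (414,191) and the blue and green decoys.

```bash
cat > h.py <<'E'
import numpy as np,cv2
def ray(c,u,v,z):
    R,t=c["R"],c["t"]; o=-R.T@t; d=R.T@np.array([(u-c["cx"])/c["fx"],(v-c["cy"])/c["fy"],1.0])
    return o+d*(z-o[2])/d[2]
def blobs(c,mask,z,amin=15,roi=None):
    n,l,s,ce=cv2.connectedComponentsWithStats(mask.astype(np.uint8))
    out=[]
    for i in range(1,n):
        if s[i,4]>=amin: 
            p=ray(c,*ce[i],z); out.append((ce[i].round(1),s[i,4],p.round(4)))
    return out
E
python3 - <<'E'
import numpy as np,cv2
from h import *
c=dict(np.load("top.npz")); im=c["pixels"]
hsv=cv2.cvtColor(im,cv2.COLOR_RGB2HSV)
# points from depth
v,u=np.mgrid[0:400,0:640]; Z=c["range_z"]
P=np.stack([(u-c["cx"])/c["fx"]*Z,(v-c["cy"])/c["fy"]*Z,Z],-1); W=(P-c["t"])@c["R"]
m=np.zeros((400,640),bool); m[130:275,150:520]=1
for n,uu,vv in(("jar",416,240),("sq",477,222),("vial",208,239),("obl",220,192),("lid",414,191),("jo",175,166),("so",460,176)):
    a=W[vv-14:vv+15,uu-14:uu+15]; h=a[...,2]; k=h>0.065; k2=(h>0.02)
    print(n,k.sum(),h.max().round(4),a[k].mean(0).round(4) if k.any() else 0,"body ctr",a[k2].mean(0).round(4) if k2.any() else 0, hsv[vv,uu])
print("tray z",W[185,328], W[185:186,285:375,2].round(3))
f=lambda u0,v0,w,h,k:cv2.resize(im[v0:v0+h,u0:u0+w,::-1],None,fx=k,fy=k,interpolation=cv2.INTER_CUBIC)
g=np.vstack([np.hstack([f(150,150,100,100,4),f(280,140,100,100,4)]),])
g2=f(395,160,130,115,4)
cv2.imwrite("pics/a.png",cv2.convertScaleAbs(g,alpha=1.6)); cv2.imwrite("pics/b.png",cv2.convertScaleAbs(g2,alpha=1.6))
E
```

```text
jar 333 1.243 [ 0.4136 -0.2479  0.0884] body ctr [ 0.4133 -0.2455  0.0819] [109  15 133]
sq 141 1.243 [ 0.4559 -0.3921  0.0907] body ctr [ 0.4553 -0.3902  0.066 ] [ 90  14 132]
vial 94 1.243 [0.4115 0.2539 0.0984] body ctr [0.4114 0.2532 0.0807] [100  12 132]
obl 83 1.243 [0.52   0.2239 0.1157] body ctr [0.5219 0.2285 0.0662] [105  12 131]
lid 3 1.243 [ 0.3728 -0.0405  1.243 ] body ctr [ 0.5389 -0.2555  0.0343] [107  14 132]
jo 83 1.243 [0.5805 0.3267 0.1539] body ctr [0.5909 0.3462 0.0722] [20 45 17]
so 51 1.243 [ 0.555  -0.3443  0.1616] body ctr [ 0.5655 -0.3611  0.0686] [ 10 150  46]
tray z [ 0.55305528 -0.03252871  0.02769876] [[ 1.000e-03 -0.000e+00  2.200e-02  2.500e-02  2.500e-02  2.500e-02
   2.600e-02  2.500e-02  2.700e-02  2.600e-02  2.600e-02  2.400e-02
   2.500e-02  2.500e-02  2.600e-02  2.300e-02  2.700e-02  2.400e-02
   2.300e-02  2.700e-02  2.400e-02  3.000e-02  2.500e-02  2.600e-02
   2.600e-02  2.400e-02  2.700e-02  2.400e-02  2.400e-02  2.700e-02
   2.400e-02  2.500e-02  2.700e-02  2.400e-02  2.800e-02  2.700e-02
   2.600e-02  2.700e-02  2.300e-02  2.900e-02  2.200e-02  2.200e-02
   2.800e-02  2.800e-02  2.500e-02  2.200e-02  2.500e-02  2.500e-02
   2.700e-02  2.700e-02  2.300e-02  2.900e-02  2.400e-02  2.400e-02
   1.500e-02  1.600e-02  1.500e-02  1.700e-02  1.243e+00  2.200e-02
   2.200e-02  2.200e-02  2.700e-02  2.400e-02  2.900e-02  3.000e-02
   2.400e-02  2.500e-02  2.500e-02  2.700e-02  2.700e-02  2.400e-02
   2.300e-02  2.600e-02  2.800e-02  2.600e-02  2.700e-02  2.300e-02
   2.400e-02  2.300e-02  2.200e-02  2.800e-02  2.000e-02  2.100e-02
   2.600e-02  2.700e-02 -5.000e-03  2.000e-03 -3.000e-03 -2.000e-03]]
```

View pics/a.png

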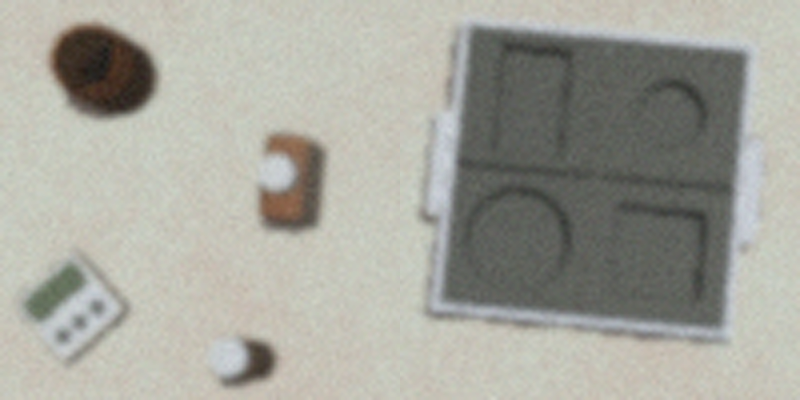

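View pics/b.png

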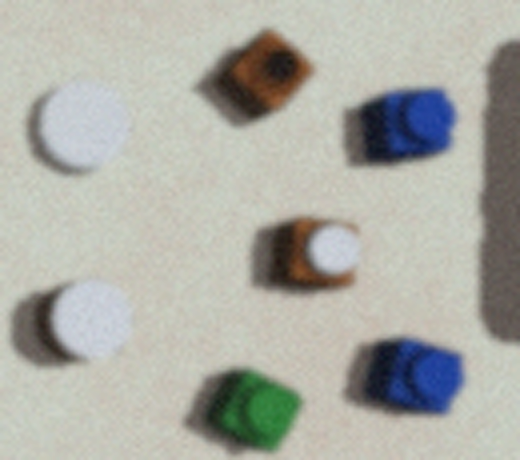

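Zoomed: pockets are oblong upper-left, small round upper-right, large round lower-left and square lower-right. The oblong's long axis runs roughly along world x, and the sealed square is nearly axis-aligned. Next I'll measure the tray and caps and check the wrist camera.

```bash
cat >> h.py <<'E'
from scipy.spatial.transform import Rotation as Ro
def plan(s,p,yaw=None):
    """shift in tool axes and turn about tool z to bring the TCP to p with tool-y at world angle yaw (mod pi)"""
    R=Ro.from_rotvec(s["eef_rot"]).as_matrix(); d=R.T@(np.array(p)-s["position"])
    a=np.arctan2(R[1,1],R[0,1]); w=0 if yaw is None else -((yaw-a+np.pi/2)%np.pi-np.pi/2)
    return d.round(3),round(w,3),round(float(np.degrees(a)),1)
def wristcam(cam,s):
    T=np.eye(4);T[:3,:3]=Ro.from_rotvec(s["eef_rot"]).as_matrix();T[:3,3]=s["position"]
    M=np.linalg.inv(T@cam["T_tool_cam"]); c=dict(cam); c["R"],c["t"]=M[:3,:3],M[:3,3]; return c
E
python3 - <<'E'
import numpy as np,cv2
from h import *
from workcell import robot,camera
c=dict(np.load("top.npz")); im=c["pixels"]; hsv=cv2.cvtColor(im,cv2.COLOR_RGB2HSV)
roi=np.zeros((400,640),bool); roi[135:240,280:380]=1
g=roi&(hsv[...,2]<105)
g=cv2.morphologyEx(g.astype(np.uint8),cv2.MORPH_OPEN,np.ones((5,5)))
cn=max(cv2.findContours(g,0,1)[0],key=cv2.contourArea)
W=np.array([ray(c,*p[0],0.026)[:2] for p in cn]); r=cv2.minAreaRect((W*1000).astype(np.float32)); print("tray",r)
roi[:]=0; roi[130:275,150:250]=1; roi[130:275,395:520]=1
w=roi&(hsv[...,1]<28)&(hsv[...,2]>120)
w=roi&(hsv[...,0]>85)&(hsv[...,0]<125)&(hsv[...,1]<40)&(hsv[...,2]>110)
for b in blobs(c,w,0.075): print(b)
am=roi&((hsv[...,0]<14)|(hsv[...,0]>172))&(hsv[...,1]>90)
for b in blobs(c,am,0.05): print("amber",b)
s=robot.observe(); k=camera("wrist"); print(k["T_tool_cam"].round(3),k["fx"])
cv2.imwrite("pics/w0.png",k["pixels"][:,:,::-1])
E
```

```text
tray ((556.8221435546875, -33.33369445800781), (181.842041015625, 181.84959411621094), 84.75936126708984)
(array([416. , 190.6]), np.int32(355), array([ 0.5333, -0.2479,  0.075 ]))
(array([218.8, 192.8]), np.int32(41), array([0.5256, 0.2348, 0.075 ]))
(array([478.4, 221.9]), np.int32(95), array([ 0.4575, -0.3978,  0.075 ]))
(array([169.3, 228.3]), np.int32(106), array([0.4378, 0.3528, 0.075 ]))
(array([418. , 239.2]), np.int32(290), array([ 0.4146, -0.251 ,  0.075 ]))
(array([206.6, 238.9]), np.int32(51), array([0.4126, 0.2609, 0.075 ]))
amber (array([168.2, 158.7]), np.int32(17), array([0.615 , 0.3715, 0.05  ]))
amber (array([176.1, 168.7]), np.int32(106), array([0.5894, 0.3504, 0.05  ]))
amber (array([460.8, 177.9]), np.int32(195), array([ 0.5693, -0.3646,  0.05  ]))
amber (array([222.4, 186.5]), np.int32(23), array([0.5448, 0.232 , 0.05  ]))
amber (array([220.1, 201. ]), np.int32(48), array([0.5081, 0.2368, 0.05  ]))
amber (array([470.2, 224.6]), np.int32(99), array([ 0.4524, -0.3849,  0.05  ]))
[[-0.001 -0.961 -0.275  0.07 ]
 [ 1.    -0.001  0.001  0.   ]
 [-0.002 -0.275  0.961 -0.142]
 [ 0.     0.     0.     1.   ]] 281.6419686559279
```

View pics/w0.png

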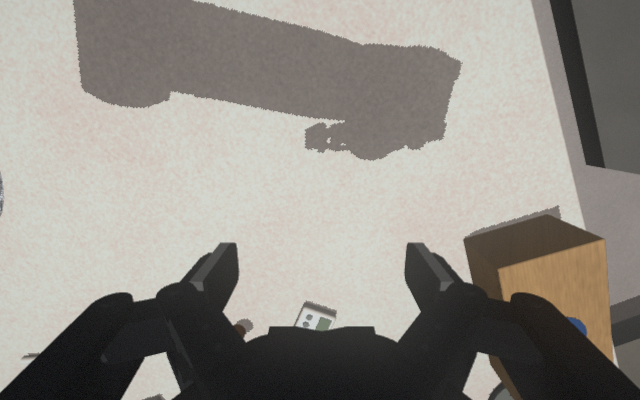

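The wrist view shows the fingers at the bottom and mostly bench toward the base, with only the calculator near (315,315). The top-view data is consistent: the tray measures 182 mm across its grey area (180 expected), at yaw -5.2°. Vial first.

```bash
cat > p.py <<'E'
import sys,numpy as np
from h import *
from workcell import robot
a=list(map(float,sys.argv[1:])); s=robot.observe()
print(s["time_s"],s["position"].round(4),s["wrist_force"].round(1),round(s["opening"],3),s["joints"].round(2)); print(plan(s,a[:3],np.radians(a[3])))
E
python3 p.py 0.4126 0.2609 0.15 84.8
```

```text
0.15 [0.2374 0.4957 0.2307] [ 0.3 -0.7  0.7] 1.005 [ 0.99  0.33 -0.19  1.05  0.    1.44]
(array([-0.259, -0.136,  0.081]), np.float64(-0.356), 64.4)
```

>>> apply_moves(steps=[[[-0.033,-0.017,0.008],[0,0,-0.08],1],[[-0.066,-0.034,0.016],[0,0,-0.16],1],[[-0.1,-0.051,0.024],[0,0,-0.24],1],[[-0.133,-0.068,0.032],[0,0,-0.32],1],[[-0.166,-0.085,0.04],[0,0,-0.356],1]])

```text
time_s: 0.57
position: [0.3511, 0.3462, 0.1908]
eef_rot: [-0.136, -3.139, 0.0]
wrist_force: [0.1, 0.9, 0.3]
opening: 1.005
gripper_force: 0.0
```

```bash
python3 p.py 0.4126 0.2609 0.15 84.8
```

```text
0.5667 [0.3511 0.3462 0.1908] [0.1 0.9 0.3] 1.005 [ 0.63  0.26 -0.4   0.91 -0.    0.72]
(array([-0.069, -0.08 ,  0.041]), np.float64(0.004), 85.0)
```

>>> apply_moves(steps=[[[-0.023,-0.027,0.014],[0,0,0],0.8],[[-0.046,-0.054,0.028],[0,0,0],0.8],[[-0.069,-0.08,0.041],[0,0,0],0.8],[[-0.069,-0.08,0.06],[0,0,0],0.8],[[-0.069,-0.08,0.06],[0,0,0],0.8]])

```text
time_s: 0.98
position: [0.411, 0.2592, 0.1284]
eef_rot: [-0.149, -3.133, 0.003]
wrist_force: [-0.7, 0.3, -0.2]
opening: 0.802
gripper_force: 0.0
```

```bash
python3 p.py 0.4126 0.2609 0.024 84.8; python3 - <<'E'
from h import *
from workcell import robot,camera
s=robot.observe(); k=camera("wrist"); cv2.imwrite("pics/w1.png",k["pixels"][:,:,::-1])
E
```

```text
0.9833 [0.411  0.2592 0.1284] [-0.7  0.3 -0.2] 0.802 [ 0.41  0.31 -0.5   0.76  0.    0.51]
(array([-0.002,  0.002,  0.104]), np.float64(-0.004), 84.6)
```

View pics/w1.png

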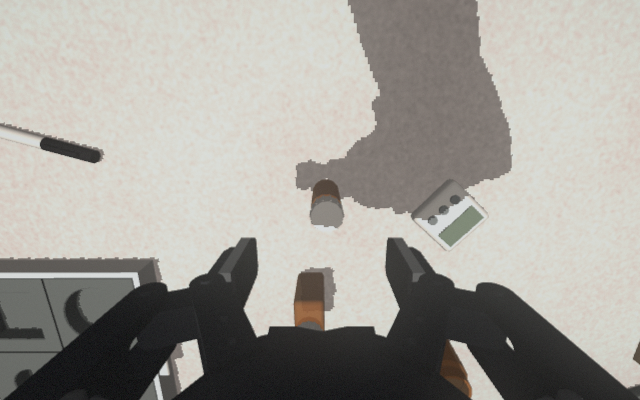

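The vial sits between the fingers at about (326,212), a few mm towards the base from the TCP. Descending and gripping.

>>> apply_moves(steps=[[[0.003,0.002,0.035],[0,0,0],0.7],[[0.003,0.002,0.07],[0,0,0],0.7],[[0.003,0.002,0.1],[0,0,0],0.6],[[0.003,0.002,0.104],[0,0,0],0.3],[[0.003,0.002,0.104],[0,0,0],0.0]], squeeze=30)

```text
time_s: 1.45
position: [0.4075, 0.2643, 0.0267]
eef_rot: [-0.14, -3.135, 0.002]
wrist_force: [0.0, 1.1, -0.6]
opening: 0.331
gripper_force: 0.5
```

>>> apply_moves(steps=[[[0,0,0],[0,0,0],0],[[0,0,0],[0,0,0],0],[[0,0,0],[0,0,0],0],[[0,0,0],[0,0,0],0]])

```text
time_s: 1.78
position: [0.4104, 0.2646, 0.0288]
eef_rot: [0.142, 3.136, 0.002]
wrist_force: [0.1, 0.0, -0.4]
opening: 0.294
gripper_force: 30.9
```

```bash
python3 p.py 0.5977 -0.0819 0.14 84.8;python3 p.py 0.5977 -0.0819 0.14 84.8
```

```text
1.7833 [0.4104 0.2646 0.0288] [ 0.1  0.  -0.4] 0.294 [ 0.42  0.46 -0.61  0.51  0.    0.51]
(array([-0.218, -0.328, -0.111]), np.float64(0.0), 84.8)
1.7833 [0.4104 0.2646 0.0288] [ 0.1  0.  -0.4] 0.294 [ 0.42  0.46 -0.61  0.51  0.    0.51]
(array([-0.218, -0.328, -0.111]), np.float64(0.0), 84.8)
```

>>> apply_moves(steps=[[[0,0,-0.037],[0,0,0],0],[[0,0,-0.074],[0,0,0],0],[[0,0,-0.111],[0,0,0],0],[[-0.02,-0.03,-0.115],[0,0,0],0],[[-0.04,-0.06,-0.115],[0,0,0],0]])

```text
time_s: 2.2
position: [0.4461, 0.2019, 0.1465]
eef_rot: [0.135, 3.131, 0.004]
wrist_force: [1.5, -0.8, -0.8]
opening: 0.294
gripper_force: 31.0
```

>>> apply_moves(steps=[[[-0.02,-0.03,0],[0,0,0],0],[[-0.04,-0.06,0],[0,0,0],0],[[-0.06,-0.09,0],[0,0,0],0],[[-0.08,-0.12,0],[0,0,0],0],[[-0.1,-0.15,0],[0,0,0],0]])

```text
time_s: 2.62
position: [0.5305, 0.0404, 0.1433]
eef_rot: [0.143, 3.137, 0.0]
wrist_force: [0.6, 1.0, -0.5]
opening: 0.287
gripper_force: 31.0
```

```bash
python3 p.py 0.5977 -0.0819 0.14 84.8
```

```text
2.6167 [0.5305 0.0404 0.1433] [ 0.6  1.  -0.5] 0.287 [-0.06  0.37 -0.37  0.83  0.    0.03]
(array([-0.078, -0.116,  0.003]), np.float64(-0.0), 84.8)
```

>>> apply_moves(steps=[[[-0.02,-0.03,0],[0,0,0],0],[[-0.04,-0.06,0],[0,0,0],0],[[-0.06,-0.09,0],[0,0,0],0],[[-0.078,-0.116,0.003],[0,0,0],0],[[-0.078,-0.116,0.003],[0,0,0],0]])

```text
time_s: 3.03
position: [0.6, -0.0862, 0.14]
eef_rot: [0.152, 3.134, -0.005]
wrist_force: [1.4, 0.1, -1.4]
opening: 0.291
gripper_force: 30.9
```

```bash
python3 p.py 0.5977 -0.0819 0.04 84.8; python3 - <<'E'
from h import *
from workcell import robot,camera
s=robot.observe(); k=wristcam(camera("wrist"),s); im=k["pixels"].copy()
C=np.array([.557,-.033]);a=np.radians(-5.24);ex=np.array([np.cos(a),np.sin(a)]);ey=np.array([-np.sin(a),np.cos(a)])
def px(X): p=k["R"]@X+k["t"]; return (int(k["fx"]*p[0]/p[2]+k["cx"]),int(k["fy"]*p[1]/p[2]+k["cy"]))
for sx,sy,sh in((-1,1,"r33"),(-1,-1,"s28"),(1,-1,"r21")):
    c=C+45*.001*(sx*ex+sy*ey); r=int(sh[1:])/1000
    t=np.linspace(0,2*np.pi,40) if sh[0]=="r" else np.pi/4+np.arange(5)*np.pi/2
    rr=r if sh[0]=="r" else r*2**.5
    q=[px(np.r_[c+rr*(np.cos(x)*ex+np.sin(x)*ey),.026]) for x in t]
    cv2.polylines(im,[np.array(q)],True,(255,0,0),1)
cv2.imwrite("pics/w2.png",im[:,:,::-1])
E
```

```text
3.0333 [ 0.6    -0.0862  0.14  ] [ 1.4  0.1 -1.4] 0.291 [-0.26  0.5  -0.18  0.89 -0.   -0.17]
(array([0.003, 0.004, 0.1  ]), np.float64(-0.006), 84.5)
```

View pics/w2.png

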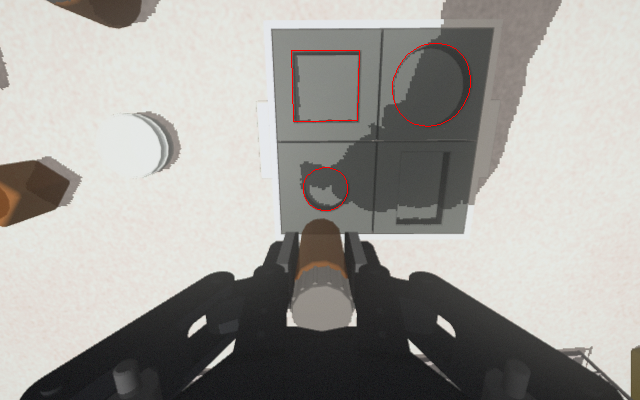

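The projected pocket outlines (red) match the real pocket edges at (325,85), (431,85) and (325,188), and the vial is centred in the fingers at (322,300). Lowering.

>>> apply_moves(steps=[[[0.002,0.004,0.03],[0,0,0],0],[[0.002,0.004,0.06],[0,0,0],0],[[0.002,0.004,0.085],[0,0,0],0],[[0.002,0.004,0.096],[0,0,0],0],[[0.002,0.004,0.099],[0,0,0],0]])

```text
time_s: 3.5
position: [0.593, -0.0749, 0.0385]
eef_rot: [-0.141, -3.134, -0.002]
wrist_force: [0.2, 0.5, -0.0]
opening: 0.291
gripper_force: 30.9
```

>>> apply_moves(steps=[[[0,0,0.001],[0,0,0],0],[[0,0,0.002],[0,0,0],0],[[0,0,0.002],[0,0,0],0]])

```text
time_s: 3.75
position: [0.5964, -0.0764, 0.0399]
eef_rot: [0.142, 3.136, -0.001]
wrist_force: [0.0, -0.4, -0.7]
opening: 0.287
gripper_force: 31.0
```

Position readings scatter by a few mm, so I'll track the commanded pose instead. By that tracking the vial is 5 mm off in y, so I'll correct this before releasing.

>>> apply_moves(steps=[[[0,0,-0.002],[0,0,0],0],[[-0.001,-0.003,-0.002],[0,0,0],0],[[-0.002,-0.005,-0.002],[0,0,0],0],[[-0.002,-0.005,0],[0,0,0],0],[[-0.002,-0.005,0.001],[0,0,0],0]])

```text
time_s: 4.17
position: [0.5975, -0.082, 0.038]
eef_rot: [0.143, 3.137, -0.001]
wrist_force: [-2.1, 0.6, 11.6]
opening: 0.287
gripper_force: 31.9
```

```bash
cat > p.py <<'E'
import sys,numpy as np,json
# commanded pose tracker: x y z yaw(deg, tool y) in st.json; usage: p.py "dx dy dz wz;..." X Y Z YAW
st=json.load(open("st.json"))
def ax(y): y=np.radians(y); return np.array([[np.sin(y)*-1,np.cos(y),0],[np.cos(y),np.sin(y),0],[0,0,-1]])
for m in [q for q in sys.argv[1].split(";") if q.strip()]:
    d=list(map(float,m.split())); st[:3]=list(np.array(st[:3])+np.array(d[:3])@ax(st[3])); st[3]-=np.degrees(d[3] if len(d)>3 else 0)
json.dump(st,open("st.json","w")); print("cmd",np.round(st,4))
if len(sys.argv)>2:
    t=list(map(float,sys.argv[2:])); w=-((t[3]-st[3]+90)%180-90); print("go",(ax(st[3])@(np.array(t[:3])-st[:3])).round(4),"wz",round(np.radians(w),3))
E
echo '[0.238,0.496,0.231,64.4]'>st.json
python3 p.py "-.166 -.085 .04 -.356;-.284 -.405 .154" .5977 -.0819 .04 84.8
python3 - <<'E'
from workcell import robot
s=robot.observe();print(s["position"],s["wrist_force"],s["gripper_force"])
E
```

```text
cmd [ 5.97100e-01 -8.15000e-02  3.70000e-02  8.47973e+01]
go [-0.0007 -0.0004 -0.003 ] wz -0.0
[ 0.59751212 -0.08204153  0.03796281] [-2.13322463  0.55728639 11.5757649 ] 31.938067332375795
```

On the floor (11.6 N contact). Releasing and rising.

>>> apply_moves(steps=[[[0,0,-0.001],[0,0,0],0.5],[[0,0,-0.001],[0,0,0],0.6],[[0,0,-0.001],[0,0,0],0.6],[[0,0,-0.036],[0,0,0],0.6],[[0,0,-0.073],[0,0,0],0.6]])

```text
time_s: 4.58
position: [0.5939, -0.0807, 0.1081]
eef_rot: [-0.142, -3.131, -0.002]
wrist_force: [0.1, -0.8, 0.8]
opening: 0.6
gripper_force: 0.0
```

```bash
python3 p.py "0 0 -.073" .525 .2350 .14 82.5
python3 - <<'E'
from h import *
from workcell import robot,camera
s=robot.observe(); print(s["position"],s["opening"]); k=camera("top"); cv2.imwrite("pics/t1.png",cv2.resize(cv2.convertScaleAbs(k["pixels"][130:270,150:520,::-1],alpha=1.6),None,fx=2,fy=2))
E
```

```text
cmd [ 5.97100e-01 -8.15000e-02  1.10000e-01  8.47973e+01]
go [ 0.1005  0.3086 -0.03  ] wz 0.04
[ 0.5939217  -0.0806886   0.10813093] 0.6003050620819493
```

View pics/t1.png

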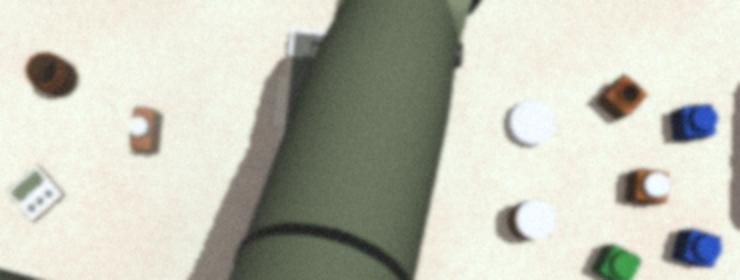

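The arm hides the tray in this view, so I'll check the placement later from the wrist. On to the oblong.

>>> apply_moves(steps=[[[0.006,0.02,-0.03],[0,0,0.01],0.8],[[0.018,0.056,-0.03],[0,0,0.02],0.8],[[0.03,0.092,-0.03],[0,0,0.03],0.8],[[0.042,0.128,-0.03],[0,0,0.04],0.8],[[0.054,0.164,-0.03],[0,0,0.04],0.8]])

```text
time_s: 5.05
position: [0.5573, 0.0882, 0.1404]
eef_rot: [0.207, 3.134, 0.0]
wrist_force: [1.3, -0.4, -0.3]
opening: 0.799
gripper_force: 0.0
```

```bash
python3 p.py ".054 .164 -.03 .04" .525 .2350 .14 82.5
```

```text
cmd [ 0.5582  0.0868  0.14   82.5055]
go [0.0522 0.1427 0.    ] wz 0.0
```

>>> apply_moves(steps=[[[0.013,0.037,0],[0,0,0],0.8],[[0.026,0.074,0],[0,0,0],0.8],[[0.039,0.11,0],[0,0,0],0.8],[[0.052,0.143,0],[0,0,0],0.8],[[0.052,0.143,0],[0,0,0],0.8]])

```text
time_s: 5.47
position: [0.5229, 0.2411, 0.1402]
eef_rot: [-0.194, -3.135, -0.004]
wrist_force: [-0.4, 0.3, -0.4]
opening: 0.802
gripper_force: 0.0
```

```bash
python3 p.py ".052 .143 0" .525 .2350 .14 82.5; python3 - <<'E'
from h import *
from workcell import robot,camera
s=robot.observe(); print(s["position"],s["eef_rot"]); k=wristcam(camera("wrist"),s); im=k["pixels"]; np.savez("wo.npz",**k)
hsv=cv2.cvtColor(im,cv2.COLOR_RGB2HSV)
w=(hsv[...,1]<40)&(hsv[...,2]>90)
cv2.imwrite("pics/w3.png",im[:,:,::-1])
E
```

```text
cmd [ 0.5253  0.2353  0.14   82.5055]
go [ 0.0002 -0.0003  0.    ] wz 0.0
[0.5228649  0.24112606 0.14019555] [-0.19358866 -3.13489808 -0.00431312]
```

View pics/w3.png

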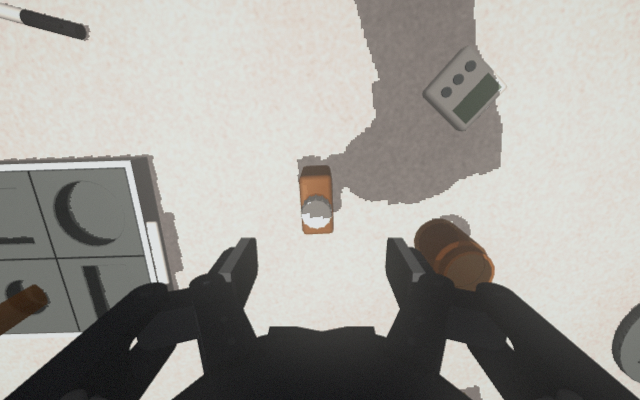

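The oblong is at (316,200), lined up with the tool and about 4 mm off in y. The open jar at (455,255) is clear of the right finger once I narrow the opening.

>>> apply_moves(steps=[[[0,-0.004,0.01],[0,0,0],0.6],[[0,-0.004,0.04],[0,0,0],0.6],[[0,-0.004,0.075],[0,0,0],0.6],[[0,-0.004,0.105],[0,0,0],0.6],[[0,-0.004,0.115],[0,0,0],0.4]], squeeze=35)

```text
time_s: 5.93
position: [0.5214, 0.2285, 0.0206]
eef_rot: [-0.209, -3.128, 0.004]
wrist_force: [-0.8, 0.4, 0.2]
opening: 0.475
gripper_force: 0.4
```

>>> apply_moves(steps=[[[0,0,0],[0,0,0],0],[[0,0,0],[0,0,0],0],[[0,0,0],[0,0,0],0],[[0,0,0],[0,0,0],0],[[0,0,-0.03],[0,0,0],0]])

```text
time_s: 6.35
position: [0.5215, 0.2302, 0.0524]
eef_rot: [-0.205, -3.129, 0.004]
wrist_force: [-0.3, -0.2, -1.8]
opening: 0.325
gripper_force: 40.0
```

```bash
python3 p.py "0 -.004 .085" .606 .0077 .145 84.8
```

```text
cmd [5.24700e-01 2.31300e-01 5.50000e-02 8.25055e+01]
go [-0.1097 -0.2111 -0.09  ] wz -0.04
```

>>> apply_moves(steps=[[[0,0,-0.037],[0,0,0],0],[[0,0,-0.074],[0,0,-0.02],0],[[-0.01,-0.018,-0.09],[0,0,-0.04],0],[[-0.026,-0.05,-0.09],[0,0,-0.04],0],[[-0.042,-0.082,-0.09],[0,0,-0.04],0]])

```text
time_s: 6.77
position: [0.5576, 0.1449, 0.1492]
eef_rot: [0.137, 3.132, 0.002]
wrist_force: [1.1, 0.2, -1.3]
opening: 0.322
gripper_force: 40.2
```

```bash
python3 p.py "-.042 -.082 -.09 -.04" .606 .0077 .145 84.8
```

```text
cmd [ 0.5557  0.1446  0.145  84.7973]
go [-0.0625 -0.1317  0.    ] wz -0.0
```

>>> apply_moves(steps=[[[-0.016,-0.033,0],[0,0,0],0],[[-0.032,-0.066,0],[0,0,0],0],[[-0.048,-0.1,0],[0,0,0],0],[[-0.0625,-0.132,0],[0,0,0],0],[[-0.0625,-0.132,0.01],[0,0,0],0]])

```text
time_s: 7.18
position: [0.6104, 0.0009, 0.1389]
eef_rot: [0.153, 3.129, -0.006]
wrist_force: [1.1, 0.5, -1.6]
opening: 0.321
gripper_force: 40.2
```

>>> apply_moves(steps=[[[0,0,0.03],[0,0,0],0],[[0,0,0.06],[0,0,0],0],[[0,0,0.082],[0,0,0],0],[[0,0,0.092],[0,0,0],0],[[0,0,0.096],[0,0,0],0]])

```text
time_s: 7.6
position: [0.6047, 0.0077, 0.0384]
eef_rot: [-0.142, -3.136, -0.0]
wrist_force: [-0.0, -0.2, -0.0]
opening: 0.321
gripper_force: 40.2
```

>>> apply_moves(steps=[[[0,0,0.001],[0,0,0],0],[[0,0,0.002],[0,0,0],0],[[0,0,0.003],[0,0,0],0],[[0,0,0.003],[0,0,0],0]])

```text
time_s: 7.93
position: [0.6067, 0.0075, 0.0376]
eef_rot: [0.142, 3.136, -0.0]
wrist_force: [-0.3, -0.1, -2.1]
opening: 0.324
gripper_force: 40.2
```

>>> apply_moves(steps=[[[0,0,0.001],[0,0,0],0],[[0,0,0.002],[0,0,0],0],[[0,0,0.003],[0,0,0],0],[[0,0,0.003],[0,0,0],0]])

```text
time_s: 8.27
position: [0.6055, 0.0075, 0.0332]
eef_rot: [-0.143, -3.138, 0.0]
wrist_force: [0.0, 0.4, -1.5]
opening: 0.325
gripper_force: 40.2
```

>>> apply_moves(steps=[[[0,0,0.001],[0,0,0],0],[[0,0,0.001],[0,0,0],0],[[0,0,0.002],[0,0,0],0],[[0,0,0.002],[0,0,0],0]])

```text
time_s: 8.6
position: [0.6058, 0.0074, 0.0328]
eef_rot: [0.143, 3.138, -0.0]
wrist_force: [-4.7, 0.3, 11.1]
opening: 0.327
gripper_force: 41.7
```

```bash
python3 p.py "-.0625 -.132 .114" .606 .0077 .145 84.8; python3 - <<'E'
from h import *
from workcell import robot,camera
s=robot.observe(); c=camera("wrist"); cv2.imwrite("pics/w4.png",c["pixels"][:,:,::-1])
E
```

```text
cmd [6.06000e-01 7.40000e-03 3.10000e-02 8.47973e+01]
go [-0.      0.0003 -0.114 ] wz -0.0
```

View pics/w4.png

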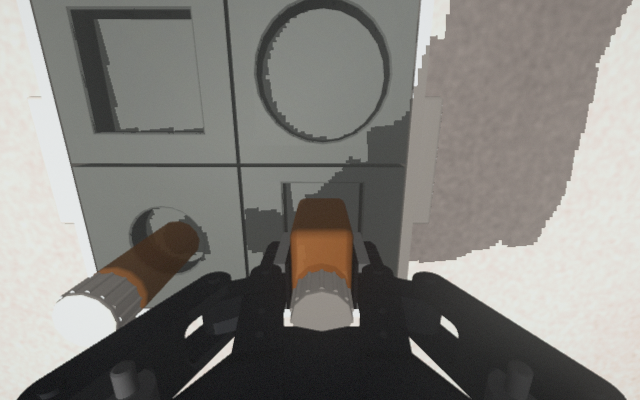

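The vial stands in its pocket at (170,245) and the oblong is seated in its own at (322,230), with 11 N contact. Release, then go for the jar.

>>> apply_moves(steps=[[[0,0,-0.001],[0,0,0],0.5],[[0,0,-0.001],[0,0,0],0.5],[[0,0,-0.012],[0,0,0],0.5],[[0,0,-0.05],[0,0,0],0.6],[[0,0,-0.09],[0,0,0],0.8]])

```text
time_s: 9.07
position: [0.6034, 0.0077, 0.1205]
eef_rot: [-0.142, -3.133, -0.001]
wrist_force: [1.4, -0.8, -0.1]
opening: 0.724
gripper_force: 0.0
```

```bash
python3 p.py "0 0 -.09" .4145 -.251 .14 84.8
```

```text
cmd [6.06000e-01 7.40000e-03 1.21000e-01 8.47973e+01]
go [ 0.1672 -0.2747 -0.019 ] wz -0.0
```

>>> apply_moves(steps=[[[0.018,-0.03,-0.019],[0,0,0],0.9],[[0.038,-0.062,-0.019],[0,0,0],0.9],[[0.058,-0.095,-0.019],[0,0,0],0.95],[[0.078,-0.128,-0.019],[0,0,0],0.95],[[0.098,-0.161,-0.019],[0,0,0],0.95]])

```text
time_s: 9.48
position: [0.4926, -0.1451, 0.1412]
eef_rot: [0.141, 3.137, -0.001]
wrist_force: [-0.4, -0.6, -0.6]
opening: 0.95
gripper_force: 0.0
```

>>> apply_moves(steps=[[[0.02,-0.033,0],[0,0,0],0.95],[[0.04,-0.066,0],[0,0,0],0.95],[[0.06,-0.098,0],[0,0,0],0.95],[[0.069,-0.114,0],[0,0,0],0.95],[[0.069,-0.114,0],[0,0,0],0.95]])

```text
time_s: 9.9
position: [0.4127, -0.2543, 0.141]
eef_rot: [0.151, 3.138, -0.003]
wrist_force: [0.4, -0.3, 0.4]
opening: 0.95
gripper_force: 0.0
```

```bash
python3 p.py "0.167 -.275 -.019" .4145 -.251 .028 84.8; python3 - <<'E'
from h import *
from workcell import robot,camera
s=robot.observe(); print(s["position"],s["opening"]); c=camera("wrist"); cv2.imwrite("pics/w5.png",c["pixels"][:,:,::-1]);
E
```

```text
cmd [ 0.4147 -0.2513  0.14   84.7973]
go [0.0002 0.0003 0.112 ] wz -0.0
[ 0.41265946 -0.25430224  0.14101158] 0.94964182363385
```

View pics/w5.png

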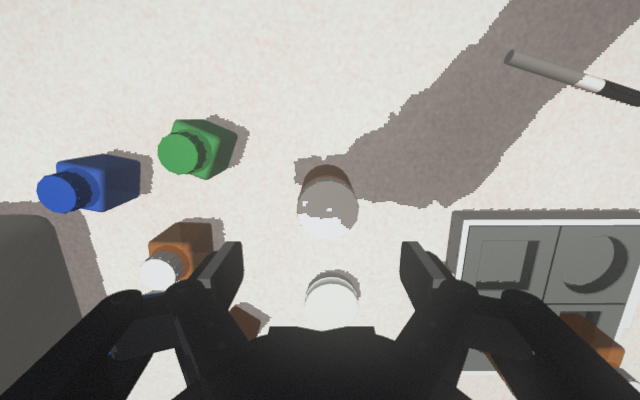

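The jar is between the fingers at (327,208), about 4 mm off, and the neighbours are clear. Descending.

>>> apply_moves(steps=[[[0.004,0.004,0.03],[0,0,0],0.9],[[0.004,0.004,0.065],[0,0,0],0.9],[[0.004,0.004,0.095],[0,0,0],0.9],[[0.004,0.004,0.112],[0,0,0],0.9],[[0.004,0.004,0.112],[0,0,0],0.7]], squeeze=40)

```text
time_s: 10.37
position: [0.4092, -0.2439, 0.0253]
eef_rot: [-0.14, -3.134, -0.007]
wrist_force: [-1.4, 0.5, -0.1]
opening: 0.777
gripper_force: 0.0
```

>>> apply_moves(steps=[[[0,0,0],[0,0,0],0.3],[[0,0,0],[0,0,0],0.3],[[0,0,0],[0,0,0],0.3],[[0,0,0],[0,0,0],0.3],[[0,0,-0.03],[0,0,0],0.3]])

```text
time_s: 10.78
position: [0.4084, -0.2449, 0.0557]
eef_rot: [-0.142, -3.133, -0.006]
wrist_force: [-0.6, -0.6, -1.6]
opening: 0.569
gripper_force: 42.1
```

```bash
python3 p.py ".004 .004 .082" .5163 .0159 .145 84.8
```

```text
cmd [ 4.11100e-01 -2.46900e-01  5.80000e-02  8.47973e+01]
go [-0.0809  0.2713 -0.087 ] wz -0.0
```

>>> apply_moves(steps=[[[0,0,-0.035],[0,0,0],0.3],[[0,0,-0.07],[0,0,0],0.3],[[-0.006,0.02,-0.087],[0,0,0],0.3],[[-0.016,0.055,-0.087],[0,0,0],0.3],[[-0.026,0.09,-0.087],[0,0,0],0.3]])

```text
time_s: 11.2
position: [0.4466, -0.1602, 0.1481]
eef_rot: [0.147, 3.133, -0.004]
wrist_force: [1.0, 1.6, -1.9]
opening: 0.57
gripper_force: 42.3
```

>>> apply_moves(steps=[[[-0.011,0.036,0],[0,0,0],0.3],[[-0.022,0.072,0],[0,0,0],0.3],[[-0.033,0.108,0],[0,0,0],0.3],[[-0.044,0.144,0],[0,0,0],0.3],[[-0.055,0.181,0],[0,0,0],0.3]])

```text
time_s: 11.62
position: [0.5167, 0.0174, 0.1464]
eef_rot: [0.143, 3.137, -0.0]
wrist_force: [0.4, -0.6, -0.5]
opening: 0.567
gripper_force: 42.2
```

>>> apply_moves(steps=[[[0,0,0],[0,0,0],0.3],[[0,0,0.025],[0,0,0],0.3],[[0,0,0.055],[0,0,0],0.3],[[0,0,0.08],[0,0,0],0.3],[[0,0,0.095],[0,0,0],0.3]])

```text
time_s: 12.03
position: [0.5146, 0.0157, 0.0487]
eef_rot: [-0.142, -3.137, 0.0]
wrist_force: [-0.3, 0.4, -0.0]
opening: 0.572
gripper_force: 42.3
```

```bash
python3 p.py "-.081 .271 .008" .5163 .0159 .039 84.8; python3 - <<'E'
from h import *
from workcell import robot,camera
s=robot.observe(); print(s["position"],s["opening"]); c=camera("wrist"); cv2.imwrite("pics/w6.png",c["pixels"][:,:,::-1]);
E
```

```text
cmd [5.16300e-01 1.56000e-02 5.00000e-02 8.47973e+01]
go [0.0001 0.0003 0.011 ] wz -0.0
[0.51464687 0.01565299 0.04869554] 0.5724657342442054
```

View pics/w6.png

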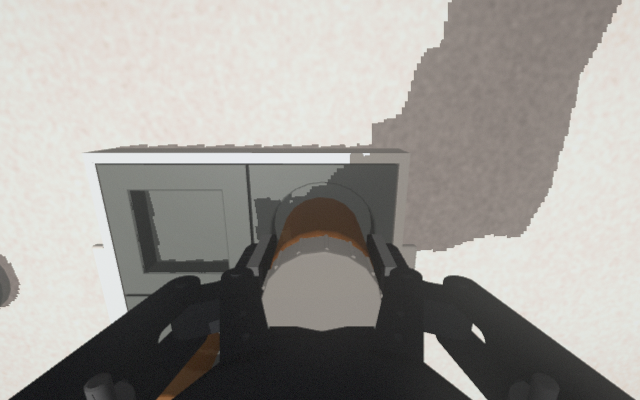

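The jar hangs centred over the large round pocket, jar (280–368) inside pocket (273–373). Lowering in small steps.

>>> apply_moves(steps=[[[0,0,0.004],[0,0,0],0.3],[[0,0,0.008],[0,0,0],0.3],[[0,0,0.01],[0,0,0],0.3],[[0,0,0.012],[0,0,0],0.3],[[0,0,0.012],[0,0,0],0.3]])

```text
time_s: 12.5
position: [0.5171, 0.0154, 0.0399]
eef_rot: [0.143, 3.136, -0.001]
wrist_force: [-2.3, -0.6, 6.5]
opening: 0.568
gripper_force: 42.9
```

>>> apply_moves(steps=[[[0,0,0.001],[0,0,0],0.3],[[0,0,0.002],[0,0,0],0.3],[[0,0,0.003],[0,0,0],0.3],[[0,0,0.003],[0,0,0],0.3]])

```text
time_s: 12.83
position: [0.5172, 0.0153, 0.0398]
eef_rot: [0.142, 3.135, -0.001]
wrist_force: [-9.9, 1.0, 33.7]
opening: 0.573
gripper_force: 46.0
```

>>> apply_moves(steps=[[[0,0,-0.003],[0,0,0],0.3],[[0,0,-0.003],[0,0,0],0.8],[[0,0,-0.003],[0,0,0],0.8],[[0,0,-0.03],[0,0,0],0.8],[[0,0,-0.07],[0,0,0],0.8]])

```text
time_s: 13.25
position: [0.5128, 0.0159, 0.1027]
eef_rot: [-0.143, -3.13, -0.001]
wrist_force: [0.9, 0.5, -0.5]
opening: 0.799
gripper_force: 0.0
```

```bash
python3 p.py "0 0 -.055" .456 -.3945 .14 86
```

```text
cmd [5.16300e-01 1.56000e-02 1.05000e-01 8.47973e+01]
go [ 0.0229 -0.4139 -0.035 ] wz -0.021
```

>>> apply_moves(steps=[[[0,0,-0.035],[0,0,-0.021],0.75],[[0.002,-0.04,-0.035],[0,0,-0.021],0.75],[[0.004,-0.08,-0.035],[0,0,-0.021],0.75],[[0.006,-0.12,-0.035],[0,0,-0.021],0.75],[[0.008,-0.16,-0.035],[0,0,-0.021],0.75]])

```text
time_s: 13.67
position: [0.4934, -0.1444, 0.1405]
eef_rot: [0.108, 3.139, -0.001]
wrist_force: [1.0, -0.2, 0.3]
opening: 0.749
gripper_force: 0.0
```

```bash
python3 p.py ".008 -.16 -.035 -.021" .457 -.397 .14 86
```

```text
cmd [ 0.4939 -0.143   0.14   86.0005]
go [ 0.0191 -0.2559  0.    ] wz 0.0
```

>>> apply_moves(steps=[[[0.003,-0.04,0],[0,0,0],0.75],[[0.006,-0.08,0],[0,0,0],0.75],[[0.009,-0.12,0],[0,0,0],0.75],[[0.012,-0.16,0],[0,0,0],0.75],[[0.015,-0.2,0],[0,0,0],0.75]])

```text
time_s: 14.08
position: [0.4639, -0.3435, 0.14]
eef_rot: [0.11, 3.14, 0.0]
wrist_force: [0.9, 0.4, 0.5]
opening: 0.75
gripper_force: 0.0
```

>>> apply_moves(steps=[[[0.002,-0.035,0],[0,0,0],0.75],[[0.004,-0.056,0],[0,0,0],0.75],[[0.004,-0.056,0],[0,0,0],0.75]])

```text
time_s: 14.33
position: [0.4558, -0.4021, 0.1398]
eef_rot: [0.118, 3.139, -0.004]
wrist_force: [-0.2, -0.5, 0.3]
opening: 0.745
gripper_force: 0.0
```

```bash
python3 p.py ".019 -.256 0" .457 -.397 .026 86; python3 - <<'E'
from h import *
from workcell import robot,camera
s=robot.observe(); print(s["position"],s["opening"]); c=camera("wrist"); cv2.imwrite("pics/w7.png",c["pixels"][:,:,::-1]);
E
```

```text
cmd [ 0.4571 -0.3971  0.14   86.0005]
go [1.00e-04 1.00e-04 1.14e-01] wz 0.0
[ 0.45579694 -0.40212729  0.13981405] 0.7453505638081961
```

View pics/w7.png

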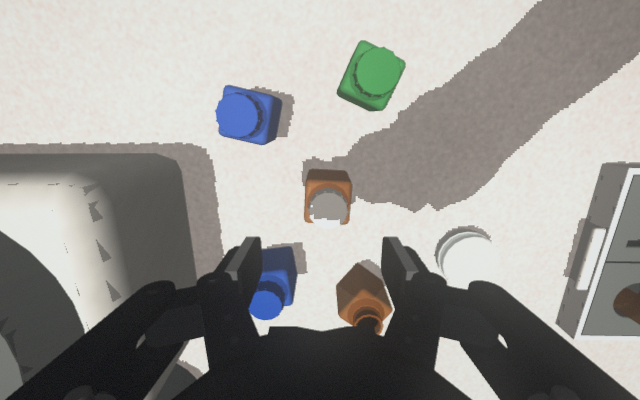

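The sealed square at (328,195) is aligned with the tool and about 4 mm towards the base. The blue bottle (275,270) and open bottle (365,290) are well ahead of the fingers. Descending.

>>> apply_moves(steps=[[[0.004,0,0.03],[0,0,0],0.75],[[0.004,0,0.065],[0,0,0],0.75],[[0.004,0,0.095],[0,0,0],0.75],[[0.004,0,0.113],[0,0,0],0.75],[[0.004,0,0.113],[0,0,0],0.7]])

```text
time_s: 14.8
position: [0.4504, -0.3925, 0.0228]
eef_rot: [-0.107, -3.134, -0.01]
wrist_force: [-1.4, 0.2, 0.1]
opening: 0.702
gripper_force: 0.0
```

>>> apply_moves(steps=[[[0,0,0],[0,0,0],0.3],[[0,0,0],[0,0,0],0.3],[[0,0,0],[0,0,0],0.3],[[0,0,0],[0,0,0],0.3],[[0,0,-0.03],[0,0,0],0.3]])

```text
time_s: 15.22
position: [0.4503, -0.394, 0.0538]
eef_rot: [-0.109, -3.134, -0.009]
wrist_force: [-0.5, 0.9, -1.3]
opening: 0.465
gripper_force: 40.0
```

```bash
python3 p.py ".004 0 .083" .5081 -.0737 .145 84.8
```

```text
cmd [ 4.53100e-01 -3.96800e-01  5.70000e-02  8.60005e+01]
go [-0.0324  0.3261 -0.088 ] wz 0.021
```

>>> apply_moves(steps=[[[0,0,-0.035],[0,0,0],0.3],[[0,0,-0.07],[0,0,0.021],0.3],[[-0.002,0.02,-0.088],[0,0,0.021],0.3],[[-0.005,0.056,-0.088],[0,0,0.021],0.3],[[-0.009,0.095,-0.088],[0,0,0.021],0.3]])

```text
time_s: 15.63
position: [0.4697, -0.3042, 0.1484]
eef_rot: [0.147, 3.133, -0.006]
wrist_force: [1.2, -0.1, -0.8]
opening: 0.468
gripper_force: 40.1
```

```bash
python3 p.py "-.009 .095 -.088 .021" .5081 -.0737 .145 84.8
```

```text
cmd [ 0.4687 -0.3026  0.145  84.7973]
go [-0.0185  0.2316  0.    ] wz -0.0
```

>>> apply_moves(steps=[[[-0.003,0.04,0],[0,0,0],0.3],[[-0.006,0.08,0],[0,0,0],0.3],[[-0.01,0.12,0],[0,0,0],0.3],[[-0.013,0.16,0],[0,0,0],0.3],[[-0.016,0.2,0],[0,0,0],0.3]])

```text
time_s: 16.05
position: [0.5029, -0.1032, 0.1465]
eef_rot: [0.143, 3.136, -0.001]
wrist_force: [0.4, -0.5, -0.4]
opening: 0.464
gripper_force: 40.1
```

>>> apply_moves(steps=[[[-0.0025,0.0315,0],[0,0,0],0.3],[[-0.0025,0.0315,0.02],[0,0,0],0.3],[[-0.0025,0.0315,0.05],[0,0,0],0.3],[[-0.0025,0.0315,0.08],[0,0,0],0.3],[[-0.0025,0.0315,0.095],[0,0,0],0.3]])

```text
time_s: 16.47
position: [0.5068, -0.0729, 0.0487]
eef_rot: [-0.141, -3.137, -0.0]
wrist_force: [0.2, -0.6, -1.8]
opening: 0.466
gripper_force: 40.1
```

>>> apply_moves(steps=[[[0,0,0.003],[0,0,0],0.3],[[0,0,0.006],[0,0,0],0.3],[[0,0,0.009],[0,0,0],0.3],[[0,0,0.011],[0,0,0],0.3],[[0,0,0.011],[0,0,0],0.3]])

```text
time_s: 16.88
position: [0.5085, -0.0741, 0.0401]
eef_rot: [0.143, 3.137, -0.001]
wrist_force: [0.6, -0.1, 0.1]
opening: 0.468
gripper_force: 40.1
```

```bash
python3 p.py "-.0185 .2315 .106" .5081 -.0737 .038 84.8; python3 - <<'E'
from h import *
from workcell import robot,camera
s=robot.observe(); print(s["position"],s["opening"]); c=camera("wrist"); cv2.imwrite("pics/w8.png",c["pixels"][:,:,::-1]);
E
```

```text
cmd [ 5.08100e-01 -7.38000e-02  3.90000e-02  8.47973e+01]
go [-0.      0.0001  0.001 ] wz -0.0
[ 0.50854787 -0.07411142  0.04012871] 0.4681001056049519
```

View pics/w8.png

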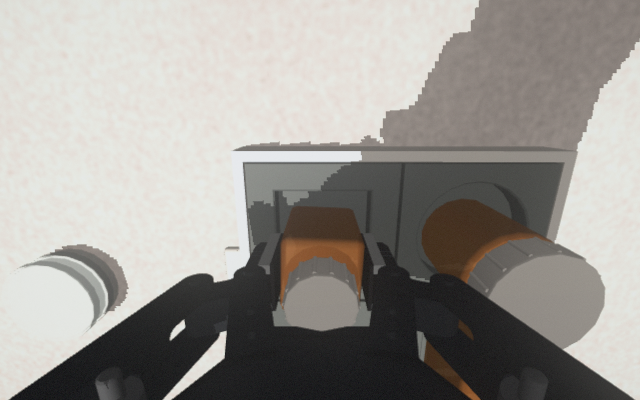

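The square is inside its pocket: bottle (284–360) within pocket (273–370). The jar stands in its own to the right. Creeping down to contact.

>>> apply_moves(steps=[[[0,0,0.001],[0,0,0],0.3],[[0,0,0.002],[0,0,0],0.3],[[0,0,0.003],[0,0,0],0.3],[[0,0,0.004],[0,0,0],0.3],[[0,0,0.004],[0,0,0],0.3]])

```text
time_s: 17.35
position: [0.5089, -0.0742, 0.039]
eef_rot: [0.143, 3.135, -0.002]
wrist_force: [-7.8, 2.2, 29.8]
opening: 0.468
gripper_force: 39.2
```

>>> apply_moves(steps=[[[0,0,-0.003],[0,0,0],0.3],[[0,0,-0.003],[0,0,0],0.62],[[0,0,-0.003],[0,0,0],0.62],[[0,0,-0.03],[0,0,0],0.62],[[0,0,-0.07],[0,0,0],0.62]])

```text
time_s: 17.77
position: [0.5043, -0.0728, 0.1024]
eef_rot: [-0.142, -3.13, -0.003]
wrist_force: [0.5, 0.1, 0.2]
opening: 0.617
gripper_force: 0.0
```

>>> apply_moves(steps=[[[0,0,-0.04],[0,0,0],0.62],[[0.04,0,-0.08],[0,0,0],0.62],[[0.08,0,-0.11],[0,0,0],0.62],[[0.12,0,-0.13],[0,0,0],0.62],[[0.15,0,-0.13],[0,0,0],0.62]])

```text
time_s: 18.18
position: [0.3707, -0.0616, 0.2344]
eef_rot: [0.141, 3.135, -0.002]
wrist_force: [-1.0, -0.6, 0.8]
opening: 0.62
gripper_force: 0.0
```

>>> apply_moves(steps=[[[0.01,0.04,0],[0,0,0],0.62],[[0.01,0.08,0],[0,0,0],0.62],[[0.01,0.12,0],[0,0,0],0.62],[[0.01,0.16,0],[0,0,0],0.62],[[0.01,0.19,0],[0,0,0],0.62]])

```text
time_s: 18.6
position: [0.3772, 0.1313, 0.2324]
eef_rot: [0.141, 3.138, 0.001]
wrist_force: [0.4, -0.5, 0.6]
opening: 0.615
gripper_force: 0.0
```

```bash
python3 - <<'E'
from h import *
from workcell import robot,camera
s=robot.observe(); print(s["position"]); k=camera("top"); im=k["pixels"]; c=k
np.savez("top2.npz",**k)
hsv=cv2.cvtColor(im,cv2.COLOR_RGB2HSV)
roi=np.zeros((400,640),bool); roi[130:275,150:520]=1
w=roi&(hsv[...,0]>85)&(hsv[...,0]<125)&(hsv[...,1]<40)&(hsv[...,2]>110)
for b in blobs(c,w,0.086,25): print(b)
am=roi&((hsv[...,0]<14)|(hsv[...,0]>172))&(hsv[...,1]>90)
for b in blobs(c,am,0.05): print("amber",b)
cv2.imwrite("pics/t2.png",cv2.resize(cv2.convertScaleAbs(im[130:270,150:520,::-1],alpha=1.6),None,fx=2,fy=2))
E
```

```text
[0.37723115 0.13125662 0.23236268]
(array([328.4, 184.6]), np.int32(765), array([ 0.5455, -0.0339,  0.086 ]))
(array([312.1, 159. ]), np.int32(48), array([0.6083, 0.0063, 0.086 ]))
(array([349. , 161.3]), np.int32(64), array([ 0.6029, -0.0839,  0.086 ]))
(array([415.9, 190.5]), np.int32(370), array([ 0.5319, -0.2456,  0.086 ]))
(array([308.4, 194.3]), np.int32(283), array([0.5215, 0.0143, 0.086 ]))
(array([345.4, 198.1]), np.int32(91), array([ 0.5125, -0.0752,  0.086 ]))
amber (array([313.7, 152.6]), np.int32(38), array([0.6322, 0.0038, 0.05  ]))
amber (array([176.5, 168.5]), np.int32(107), array([0.5901, 0.3494, 0.05  ]))
amber (array([166., 165.]), np.int32(18), array([0.5989, 0.3763, 0.05  ]))
amber (array([311.7, 167.6]), np.int32(89), array([0.5938, 0.0085, 0.05  ]))
amber (array([461.2, 177.8]), np.int32(205), array([ 0.5696, -0.3656,  0.05  ]))
amber (array([343.6, 205. ]), np.int32(58), array([ 0.4997, -0.0717,  0.05  ]))
```

View pics/t2.png

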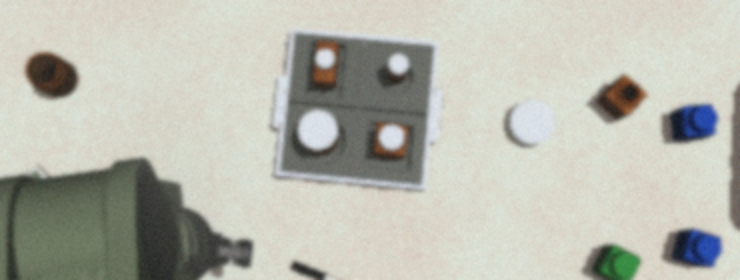

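All four caps are within about 6 mm of their pocket centres at the seated height, and the open jar and bottle haven't moved. Handing in.

```bash
python3 -c "
from workcell import robot
print(robot.sign_off())"
```

```text
the job is handed in; nothing more can be done
None
```

All four sealed containers stand in their matching pockets, set down at light contact and within about 6 mm of centre, with the open jar and bottle unmoved. I handed the job in after about 19 s of robot time, and no verdict was returned.

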